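# Stack the empty stack-nest tray on the loaded one

## Task

Put the long empty parts tray on top of the long tray that holds the red pencil and the steel leather stamp, turned end for end so that the pull tabs of the two point opposite ways and it stands level on the rim lugs instead of nesting down inside. Line it up squarely over the lower tray and let go. Leave that lower tray where it stands, and leave the short tray alone.

Things in the scene. Friction and masses are not known exactly. Their poses are not given: they have to be found in the camera images.
- empty_tray: Tray to move: long, empty, grey plastic, 0.1-0.25 kg. Origin: centre of underside; x along its length to the end with the pull tab, z up. Body 160 x 50 mm up to z 28 mm; above it a mouth band 186 x 62 mm outside, upright smooth long sides z 28-56 (grasp across the 62 mm from outside, at x = 0), end walls to z 62. Starts on the bench within 40 degrees of the same way round as loaded_tray.
- loaded_tray: Tray that stays below: like empty_tray in shape and axes, 0.45 kg, loose, a red pencil and a steel stamp inside. Rim lugs (16 x 11 mm, tops at z 56 mm) in pairs at x +55 and -25; the body's sides are grooved below them. A second tray put on the same way round nests (34 mm above); turned 180 degrees its flat bottom rests on the lugs, 56 mm above this underside, with 10 mm play to each end wall.
- short_tray: Bystander: an empty tray of the same make and cross-section, only 112 mm long plus its pull tab, with one pair of lugs. Origin: centre of its underside; x towards its pull tab, z up.
- empty_tray_tab (a point): Middle of the empty tray's pull tab, 100 mm from its origin along its +x and 58 mm above its underside. The tab is 36 mm wide, sticks out 14 mm from that end at the rim, and is at that end only.

How it is judged:
At the end, for the whole second after the job is handed in: The empty tray rests on the loaded tray's lugs: undersides 52 to 60 mm apart, centres within 12 mm, lengths parallel within 10 degrees, tabs at opposite ends; both level within 3.4 degrees, the loaded tray on the bench, all at rest (horizontal distance between empty_tray and loaded_tray below 0.012 m and z of empty_tray in the frame of loaded_tray between 0.052 and 0.06 m and x of empty_tray_tab in the frame of loaded_tray below -0.08 m and angle between the x axis of empty_tray and the x axis of loaded_tray, either way round below 0.175 rad and angle between each of empty_tray, loaded_tray's own z axis and vertical below 0.06 rad and height (world z) of loaded_tray below 0.005 m and linear speed of empty_tray below 0.02 m/s); the robot touches nothing.
It fails at once if the loaded tray is moved more than 30 mm (distance of loaded_tray from where it was at the start of the episode above 0.03 m).
It fails at once if the short tray is moved more than 20 mm (distance of short_tray from where it was at the start of the episode above 0.02 m).
It also fails if it takes over 40 s, if anything falls off the work surface, if the arm or the gripper's body presses on something with over 40 N, if the wrist force passes 120 N, or if a joint passes its speed limit or range.

## Robot

A 7-joint arm with a two-finger parallel gripper is mounted at the origin on a cart in front of the work surface, level with it; the furniture and walls round the work are solid. World frame = base frame: x ahead of the robot, y to its left, z up, the work surface at z = 0. Lengths are in m, angles in rad, forces in N, time in s.
With the tool pointing down it reaches from about 0.4 to 0.875 m from the base axis. Payload 6.5 kg.
Tool frame: the origin (TCP) lies between the finger pads; the fingertips stand 17 mm ahead of it and the grasp point (between the pads) lies 2 mm behind it; z points along the fingers, y is the direction in which the jaws open and shut (so a half turn about z gives the same grasp; the last joint's range is limited). The gripper opens to 88 mm and grips with 3 to 60 N. Pads are 18 mm wide; open, the fingers measure 123 mm over their backs; the gripper's body (75 mm by 187 mm) begins 45 mm behind the grasp point.
Start: joints at [1.16, 0.536, -0.004, 1.538, 0.003, 1.067, -0.071], TCP at [0.22, -0.612, 0.256] pointing down, gripper open.
Joint ranges: [-2.7, 2.7], [-0.37, 2.16], [-1.27, 1.26], [0.24, 2.4], [-1.31, 4.45], [0.19, 1.91], [-2.76, 2.76]. Speed limits (rad/s): [2.39, 2.39, 3.14, 3.14, 3.14, 3.14, 3.14].

## Interface

Orientations are given as [roll, pitch, yaw] about the fixed x, y, z axes, in that order (R = Rz(yaw) Ry(pitch) Rx(roll)).
In Python, from rig import * gives the robot as it stands.
- The arm moves only by the tool play_rows, never from a script. Its argument "targets" is a list of rows, each a list of 3 entries, a list of its own where there are three numbers: the gripper command: -1 is shut, 1 is fully open, values between are in proportion, then the shift along the tool's x, y, z in mm, then the turn, a rotation vector about the tool's x, y, z in rad. A call has 1 to 8 rows; each row shifts and turns the pose as measured when the row begins, along the tool's axes as they then stand; what a row does not reach is not made up. A row lasts 1/12 s, in which the tool goes at most 41.7 mm and 7.16 degrees, less where a joint would pass 70% of its speed; a pose out of reach is approached as far as the arm can. A call is refused whole if a number of a shift passes 41.7 or a number of a turn 0.125, either way. A call with a gripper value outside its range is refused whole. The fingers move at their own pace and stop on an object; "grip_force" is the grip in N (left out, the last holds). Time passes only in rows, so rows that do not move let the fingers close. It gives the time, the measured TCP pose, the force and the opening at its end, in the units of the state.
- get_obs(): the state, without advancing time (a new reading comes with each control period).
- get_image(name): name is "scene" or "top" or "wrist"; returns the picture (384x512x3 uint8, red, green, blue); there is no depth.
- get_calibration(name): a dict with "vfov" (degrees; the focal length in pixels is half the picture's height over the tangent of half this angle, whatever the lens; pixels are square), "cx", "cy" (the principal point, pixels), "distortion" ([k1, k2, p1, p2, k3] as OpenCV has them; the pictures are not rectified), "R" (3x3) and "t" (3): a world point X has camera coordinates R X + t. Camera axes: x right, y down, z forward; pixel columns grow to the right and rows downward; lengths in m; the calibration is good to about 2 mm. A picture is of the moment at which its call begins: read the wrist's pose just before it. get_calibration takes no time and is no camera call; for the wrist camera it gives the pose at the moment of the call.
- sign_off(): hands the job in, once; it reports no verdict.
The state is a dict: "time_s": time; "q": joint angles; "joint_velocities": joint speeds; "joint_torque": joint torques, N m; "tcp_pos": TCP position; "eef_rot": TCP orientation; "force": force on the tool from outside, world axes, zero at the start; "wrist_torque": the same for the moment, N m; "finger_gap": opening from 0.0 (shut) to 1.0 (fully open).
Only numpy, scipy, OpenCV 4.12 (cv2) and the standard library are available. Lean on these libraries where they do the work, as an engineer would, in place of code of your own. Each camera call takes 0.05 s, during which the arm holds its last target.

## Working session

There is one attempt and no reset: what is moved stays moved. The work goes in short steps, Python scripts to look and compute and a tool call to move; the robot and the scene stay as the last step left them, time stands still between calls to the robot, and variables do not carry over. Pictures are saved under pics/ and viewed, and the job is handed in when it is done.

Besides the shell and the picture viewer there is one more tool, called after "Request:" by a JSON object that holds its "fn" and its "kwargs". play_rows: Moves the arm, as the interface text tells. Its arguments: {"type":"object","properties":{"targets":{"type":"array"},"grip_force":{"type":"number"}},"required":["targets"]}

```bash
mkdir -p pics; ls; python3 - <<'E'
from rig import *
import cv2
o=get_obs(); print(o['time_s'],o['tcp_pos'],o['eef_rot'],o['finger_gap'])
for n in ("scene","top"):
    im=get_image(n); cv2.imwrite(f'pics/{n}0.png',im[:,:,::-1]); c=get_calibration(n); print(n,c)
E
```

```text
pics
0.0 [ 0.21950042 -0.61119067  0.25482617] [-3.13981645e+00  1.32535277e-04  3.44871257e-01] 0.9999281219882782
scene {'vfov': 52.27429039214941, 'cx': 250.86883025949265, 'cy': 191.65770058884664, 'distortion': array([-0.04223396,  0.        ,  0.        ,  0.        ,  0.        ]), 'R': array([[-0.84539254, -0.53403619, -0.01080718],
       [-0.32071228,  0.52366739, -0.78925034],
       [ 0.42714761, -0.66376036, -0.61397647]]), 't': array([0.25967524, 0.44133799, 0.38272788])}
top {'vfov': 57.27331142538698, 'cx': 258.8676714584024, 'cy': 197.03897403274985, 'distortion': array([-0.06615036,  0.        ,  0.        ,  0.        ,  0.        ]), 'R': array([[ 0.0194172 , -0.99971201, -0.01410232],
       [-0.99773632, -0.01846668, -0.06466231],
       [ 0.06438327,  0.01532595, -0.99780755]]), 't': array([-0.38577666,  0.55597516,  0.8916224 ])}
```

View pics/top0.png

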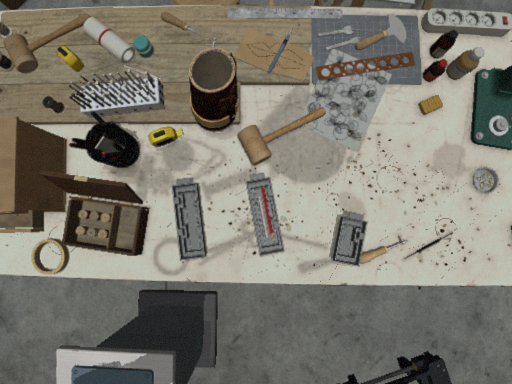

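View pics/scene0.png

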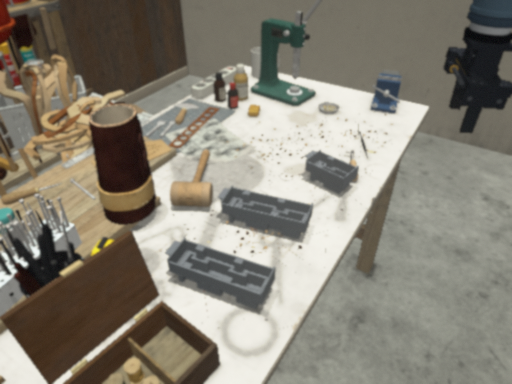

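The top view shows the empty tray at about (190,218) and the loaded one with the red pencil at about (265,215). The short tray is at (348,238). I'll enlarge it to get the details.

```bash
python3 - <<'E'
import cv2
im=cv2.imread('pics/top0.png')[165:275,160:300]
cv2.imwrite('pics/top0z.png',cv2.resize(im,None,fx=5.4,fy=5.4,interpolation=cv2.INTER_NEAREST))
im=cv2.imread('pics/scene0.png')[170:320,150:330]
cv2.imwrite('pics/sc0z.png',cv2.resize(im,None,fx=4,fy=4,interpolation=cv2.INTER_CUBIC))
E
```

```text
(no output)
```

View pics/top0z.png

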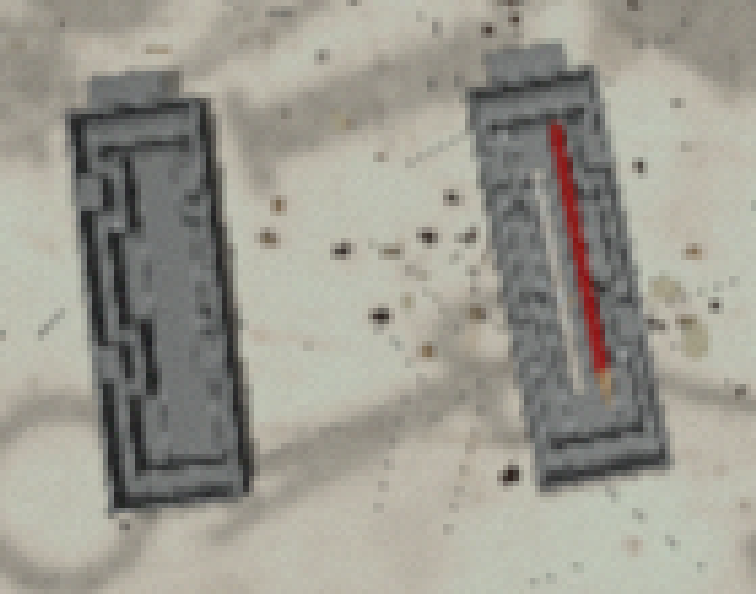

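View pics/sc0z.png

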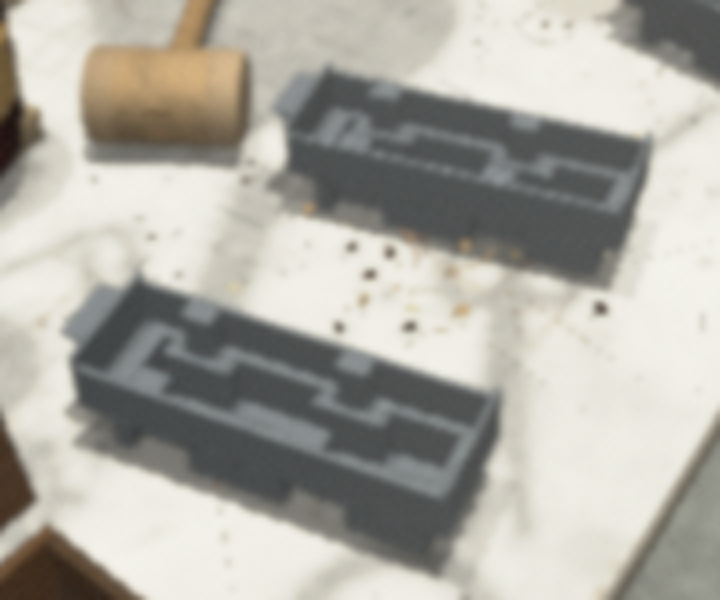

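```bash
cat > h.py <<'E'
import numpy as np, cv2
def ray(c,px):
    f=192/np.tan(np.radians(c['vfov'])/2)
    K=np.array([[f,0,c['cx']],[0,f,c['cy']],[0,0,1]])
    n=cv2.undistortPoints(np.array(px,float).reshape(-1,1,2),K,np.array(c['distortion'])).reshape(-1,2)
    d=np.c_[n,np.ones(len(n))]@c['R']; o=-c['R'].T@c['t']; return o,d
def onplane(c,px,z):
    o,d=ray(c,px); return o+d*((z-o[2])/d[:,2])[:,None]
def proj(c,X):
    f=192/np.tan(np.radians(c['vfov'])/2)
    K=np.array([[f,0,c['cx']],[0,f,c['cy']],[0,0,1]])
    return cv2.projectPoints(np.array(X,float).reshape(-1,3),cv2.Rodrigues(c['R'])[0],c['t'],K,np.array(c['distortion']))[0].reshape(-1,2)
def rect(P):  # FL FR NR NL in world
    P=P[:,:2]; far=(P[0]+P[1])/2; near=(P[2]+P[3])/2
    d=far-near; return P.mean(0),np.arctan2(d[1],d[0]),np.linalg.norm(d),np.linalg.norm(P[0]-P[1]),np.linalg.norm(P[3]-P[2])
E
python3 - <<'E'
from rig import *
from h import *
c=get_calibration('top')
print(-c['R'].T@c['t'])
for n,p in dict(empty=[(68,112),(208,100),(250,492),(112,508)],loaded=[(468,90),(595,70),(670,462),(540,488)]).items():
    px=np.array(p)/5.4+[160,165]-0.5
    for z in (.06,): print(n,rect(onplane(c,px,z)))
px=np.array([(337,211),(366,214),(360,265),(331,261)])
print('short',rect(onplane(c,px,.06)))
E
```

```text
[ 0.50480175 -0.38906351  0.92017786]
empty (array([ 0.49965242, -0.20528625]), np.float64(0.14022127235239631), np.float64(0.18027133140937532), np.float64(0.06482659398150953), np.float64(0.0632640609249145))
loaded (array([ 0.5149432 , -0.39096998]), np.float64(0.20263023913173134), np.float64(0.18173937870506823), np.float64(0.05857882445310148), np.float64(0.059660264163001166))
short (array([ 0.46510737, -0.59639008]), np.float64(-0.11225161376464025), np.float64(0.12373236028829908), np.float64(0.07166374091846935), np.float64(0.07140747282287005))
```

Request:
{"fn": "play_rows", "kwargs": {"targets": [[1,[25,-18,0],[0,0,0]],[1,[25,-18,0],[0,0,0]],[1,[25,-18,0],[0,0,0]],[1,[25,-18,0],[0,0,0]],[1,[25,-18,0],[0,0,0]],[1,[25,-18,0],[0,0,0]],[1,[25,-18,0],[0,0,0]],[1,[25,-18,0],[0,0,0]]]}}

```text
time_s: 0.77
tcp_pos: [0.3564, -0.4054, 0.2505]
eef_rot: [-3.137, 0.007, 0.33]
force: [0.6, 0.3, 0.6]
finger_gap: 0.998
```

Request:
{"fn": "play_rows", "kwargs": {"targets": [[1,[25,-18,0],[0,0,-0.12]],[1,[0,0,0],[0,0,-0.12]]]}}

```text
time_s: 0.93
tcp_pos: [0.379, -0.3724, 0.25]
eef_rot: [-3.133, 0.003, 0.584]
force: [0.8, 0.1, 0.7]
finger_gap: 0.999
```

```bash
python3 - <<'E'
from rig import *
import numpy as np
o=get_obs(); print(o['time_s'],o['tcp_pos'],o['eef_rot'],np.round(o['q'],3))
E
```

```text
0.9333 [ 0.37903239 -0.37238469  0.25000998] [-3.13293873e+00  2.94372191e-03  5.83542745e-01] [ 0.806  0.352 -0.142  1.845  0.06   0.958 -0.35 ]
```

Request:
{"fn": "play_rows", "kwargs": {"targets": [[1,[32,-12,0],[0,0,0]],[1,[32,-12,0],[0,0,0]],[1,[32,-12,0],[0,0,0]],[1,[32,-12,0],[0,0,0]],[1,[32,-12,0],[0,0,0]],[1,[30,-12,0],[0,0,0]],[1,[0,0,0],[0,0,-0.124]],[1,[0,0,0],[0,0,-0.124]]]}}

```text
time_s: 1.6
tcp_pos: [0.5004, -0.1962, 0.2477]
eef_rot: [-3.129, 0.002, 0.839]
force: [-0.7, -0.7, 0.1]
finger_gap: 0.999
```

Request:
{"fn": "play_rows", "kwargs": {"targets": [[1,[0,0,0],[0,0,-0.124]],[1,[0,0,0],[0,0,-0.124]],[1,[0,0,0],[0,0,-0.124]],[1,[0,0,0],[0,0,-0.124]],[1,[0,0,0],[0,0,-0.124]],[1,[0,0,0],[0,0,-0.124]],[1,[0,0,0],[0,0,-0.124]],[1,[0,0,0],[0,0,-0.124]]]}}

```text
time_s: 2.27
tcp_pos: [0.4995, -0.1923, 0.2449]
eef_rot: [-3.129, -0.014, 1.837]
force: [0.1, 0.1, 0.4]
finger_gap: 1.002
```

Request:
{"fn": "play_rows", "kwargs": {"targets": [[1,[0,0,0],[0,0,-0.124]],[1,[0,0,0],[0,0,-0.124]],[1,[0,0,0],[0,0,-0.124]],[1,[0,0,0],[0,0,-0.124]],[1,[0,0,0],[0,0,-0.124]],[1,[0,0,0],[0,0,-0.124]],[1,[0,0,0],[0,0,-0.124]],[1,[0,0,0],[0,0,-0.124]]]}}

```text
time_s: 2.93
tcp_pos: [0.4968, -0.1923, 0.2422]
eef_rot: [3.137, -0.024, 2.837]
force: [-0.7, -0.1, 0.2]
finger_gap: 0.999
```

```bash
python3 - <<'E'
from rig import *
import numpy as np,cv2
o=get_obs(); print(o['time_s'],o['tcp_pos'],o['eef_rot'],np.round(o['q'],3))
print(get_calibration('wrist'))
cv2.imwrite('pics/w1.png',get_image('wrist')[:,:,::-1])
E
```

```text
2.9333 [ 0.49680537 -0.19226401  0.24223831] [ 3.13671926 -0.02407962  2.83675888] [ 0.824  0.455 -0.693  1.813  0.327  1.017  1.266]
{'vfov': 60.55384985039113, 'cx': 255.1313998426536, 'cy': 194.0537162107828, 'distortion': array([-0.09401809,  0.        ,  0.        ,  0.        ,  0.        ]), 'R': array([[ 0.3002249 ,  0.95386044,  0.00390722],
       [ 0.91500748, -0.28914848,  0.28134403],
       [ 0.26949271, -0.08089134, -0.95959902]]), 't': array([ 0.03347906, -0.54233027,  0.22964813])}
```

View pics/w1.png

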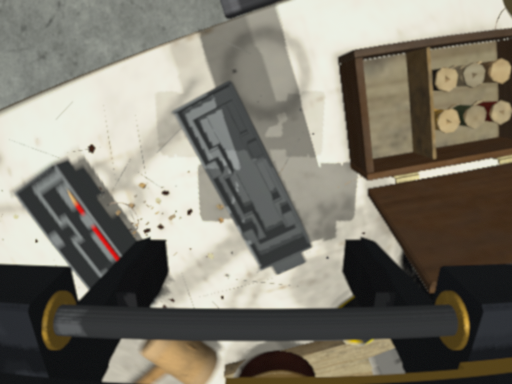

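```bash
python3 - <<'E'
import cv2
im=cv2.imread('pics/w1.png')[70:290,160:340]
cv2.imwrite('pics/w1z.png',cv2.resize(im,None,fx=2.7,fy=2.7,interpolation=cv2.INTER_CUBIC))
E
```

```text
(no output)
```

View pics/w1z.png

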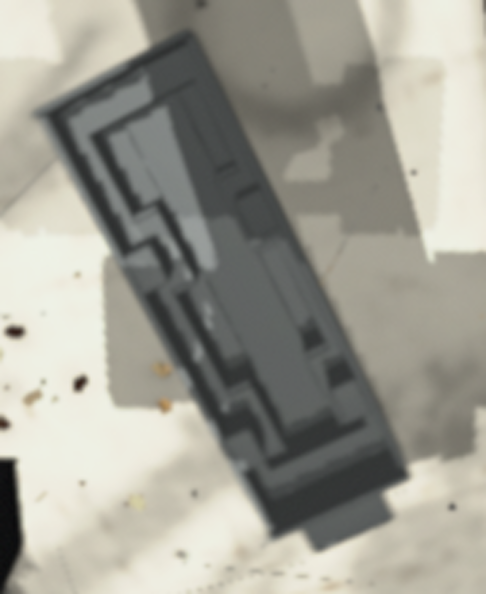

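```bash
python3 - <<'E'
from rig import *
from h import *
c=get_calibration('wrist')
px=np.array([(275,537),(410,472),(192,32),(40,112)])/2.7+[160,70]-.3
P=onplane(c,px,.062);print(P,rect(P))
E
```

```text
[[ 0.59207755 -0.21404097  0.062     ]
 [ 0.58072967 -0.15647921  0.062     ]
 [ 0.40357609 -0.18628761  0.062     ]
 [ 0.41293384 -0.24425415  0.062     ]] (array([ 0.49732929, -0.20026548]), np.float64(0.16689230949679063), np.float64(0.1806587583879291), np.float64(0.05866967912634883), np.float64(0.058717013760649694))
```

Request:
{"fn": "play_rows", "kwargs": {"targets": [[1,[0,0,0],[0,0,-0.115]],[1,[0,0,0],[0,0,-0.115]],[1,[0,0,0],[0,0,-0.115]],[1,[0,0,0],[0,0,-0.115]]]}}

```text
time_s: 3.32
tcp_pos: [0.4956, -0.1925, 0.241]
eef_rot: [3.125, -0.022, -2.977]
force: [0.8, -0.0, 0.4]
finger_gap: 0.997
```

```bash
cat > go.py <<'E'
from rig import *
from scipy.spatial.transform import Rotation as Ro
import numpy as np
def go(x,y,z,yaw):
    o=get_obs(); R=Ro.from_euler('xyz',o['eef_rot']); T=Ro.from_euler('xyz',[np.pi,0,yaw])
    print('t',o['time_s'],'tcp',np.round(o['tcp_pos'],4),'rot',np.round(o['eef_rot'],3),'F',np.round(o['force'],1),'gap',round(o['finger_gap'],3))
    print('q',np.round(o['q'],2))
    print('shift mm',np.round(R.inv().apply(np.array([x,y,z])-o['tcp_pos'])*1000,1),'turn',np.round((R.inv()*T).as_rotvec(),3))
E
python3 - <<'E'
from go import *
go(.4985,-.202,.15,.158+np.pi)
E
```

```text
t 3.3167 tcp [ 0.4956 -0.1925  0.241 ] rot [ 3.125 -0.022 -2.977] F [ 0.8 -0.   0.4] gap 0.997
q [ 0.9   0.49 -0.8   1.81  0.39  1.04  1.68]
shift mm [ -3.3 -11.4  90.8] turn [ 0.016 -0.022  0.007]
```

Request:
{"fn": "play_rows", "kwargs": {"targets": [[1,[-1,-3,23],[0.004,-0.006,0]],[1,[-1,-3,23],[0.004,-0.006,0.003]],[1,[-1,-3,23],[0.004,-0.006,0.003]],[1,[0,-2,23],[0.004,-0.004,0]],[1,[0,0,0],[0,0,0]]]}}

```text
time_s: 3.73
tcp_pos: [0.4998, -0.2034, 0.146]
eef_rot: [-3.14, 0.003, -2.993]
force: [-0.2, 0.1, 0.0]
finger_gap: 1.002
```

```bash
python3 - <<'E'
from go import *
import cv2
go(.4985,-.202,.042,.158+np.pi)
cv2.imwrite('pics/w2.png',get_image('wrist')[:,:,::-1])
E
```

```text
t 3.7333 tcp [ 0.4998 -0.2034  0.146 ] rot [-3.140e+00  3.000e-03 -2.993e+00] F [-0.2  0.1  0. ] gap 1.002
q [ 0.84  0.61 -0.71  1.89  0.52  0.84  1.58]
shift mm [  1.4   1.7 104. ] turn [-0.001  0.003 -0.009]
```

View pics/w2.png

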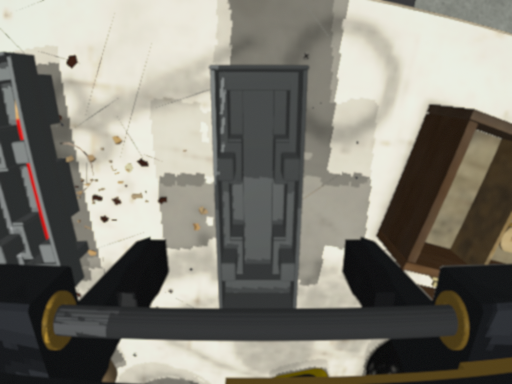

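```bash
python3 - <<'E'
from rig import *
from h import *
c=get_calibration('wrist')
P=onplane(c,[(212,66),(307,66)],.062);m=P.mean(0);print(P,m)
Q=onplane(c,[(221,300),(298,300)],.056).mean(0);print(Q, np.arctan2(*(Q-m)[1::-1]))
a=np.arctan2(*(Q-m)[1::-1]);print('centre',m[:2]+.093*np.array([np.cos(a),np.sin(a)]))
E
```

```text
[[ 0.41274038 -0.24396962  0.062     ]
 [ 0.40396186 -0.18600381  0.062     ]] [ 0.40835112 -0.21498672  0.062     ]
[ 0.58000224 -0.18836169  0.056     ] 0.15388498607140005
centre [ 0.50025215 -0.20073183]
```

Request:
{"fn": "play_rows", "kwargs": {"targets": [[1,[0,1,27],[0,0.001,-0.003]],[1,[0,1,27],[0,0.001,-0.002]],[1,[0,0,27],[0,0,0]],[1,[0,0,23],[0,0,0]],[1,[0,0,0],[0,0,0]]]}}

```text
time_s: 4.2
tcp_pos: [0.5074, -0.2033, 0.0483]
eef_rot: [-3.134, 0.012, -2.996]
force: [-0.8, -0.1, -0.4]
finger_gap: 0.999
```

```bash
python3 - <<'E'
from go import *
import cv2
go(.4995,-.2015,.042,.154+np.pi)
E
```

```text
t 4.2 tcp [ 0.5074 -0.2033  0.0483] rot [-3.134  0.012 -2.996] F [-0.8 -0.1 -0.4] gap 0.999
q [ 0.74  0.76 -0.58  1.91  0.67  0.66  1.46]
shift mm [7.7 2.9 6.1] turn [-0.008  0.012 -0.009]
```

Request:
{"fn": "play_rows", "kwargs": {"targets": [[1,[8,3,6],[-0.008,0.012,-0.009]],[1,[0,0,0],[0,0,0]]]}}

```text
time_s: 4.37
tcp_pos: [0.5001, -0.2015, 0.0442]
eef_rot: [-3.141, 0.001, -2.988]
force: [0.6, -0.7, 0.2]
finger_gap: 1.0
```

```bash
python3 - <<'E'
from go import *
go(.4995,-.2015,.042,.154+np.pi)
E
```

```text
t 4.3667 tcp [ 0.5001 -0.2015  0.0442] rot [-3.141e+00  1.000e-03 -2.988e+00] F [ 0.6 -0.7  0.2] gap 1.0
q [ 0.74  0.76 -0.59  1.92  0.67  0.66  1.47]
shift mm [0.6 0.  2.2] turn [-0.     0.001 -0.001]
```

Request:
{"fn": "play_rows", "kwargs": {"targets": [[-1,[0,0,1],[0,0,0]],[-1,[0,0,0],[0,0,0]],[-1,[0,0,0],[0,0,0]],[-1,[0,0,0],[0,0,0]],[-1,[0,0,0],[0,0,0]],[-1,[0,0,0],[0,0,0]]], "grip_force": 25}}

```text
time_s: 4.87
tcp_pos: [0.5032, -0.2029, 0.049]
eef_rot: [-3.137, 0.008, -2.99]
force: [-0.2, 0.0, -2.1]
finger_gap: 0.703
```

```bash
python3 - <<'E'
from go import *
go(.4995,-.2015,.2,.154+np.pi)
E
```

```text
t 4.8667 tcp [ 0.5032 -0.2029  0.049 ] rot [-3.137  0.008 -2.99 ] F [-0.2  0.  -2.1] gap 0.703
q [ 0.75  0.75 -0.59  1.92  0.66  0.67  1.47]
shift mm [   2.3    1.3 -151. ] turn [-0.004  0.008 -0.003]
```

Request:
{"fn": "play_rows", "kwargs": {"targets": [[-1,[0,0,-20],[0,0,0]],[-1,[0,0,-32],[0,0,0]],[-1,[0,0,-33],[0,0,0]],[-1,[0,0,-33],[0,0,0]],[-1,[0,0,-30],[0,0,0]],[-1,[0,0,0],[0,0,0]]]}}

```text
time_s: 5.37
tcp_pos: [0.4991, -0.2013, 0.2003]
eef_rot: [3.141, -0.0, -2.989]
force: [1.5, -0.5, -2.6]
finger_gap: 0.704
```

```bash
python3 - <<'E'
from go import *
import cv2
go(.515,-.391,.2,.2)
cv2.imwrite('pics/w3.png',get_image('wrist')[:,:,::-1])
cv2.imwrite('pics/s3.png',get_image('scene')[:,:,::-1])
E
```

```text
t 5.3667 tcp [ 0.4991 -0.2013  0.2003] rot [ 3.141 -0.    -2.989] F [ 1.5 -0.5 -2.6] gap 0.704
q [ 0.88  0.53 -0.76  1.85  0.45  0.94  1.64]
shift mm [  13.1 -189.9    0.2] turn [-1.000e-03 -1.000e-03  3.094e+00]
```

View pics/w3.png

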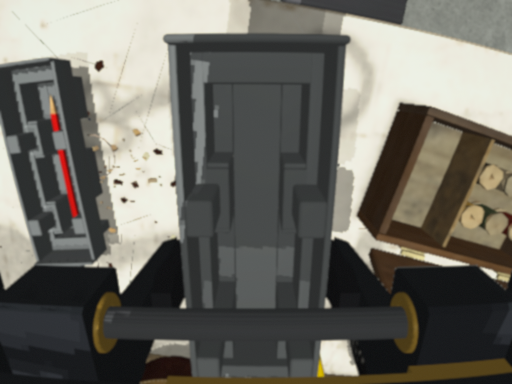

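View pics/s3.png

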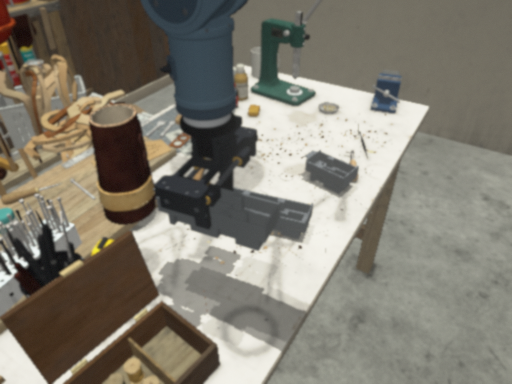

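Request:
{"fn": "play_rows", "kwargs": {"targets": [[-1,[0,0,0],[0,0,0.124]],[-1,[0,0,0],[0,0,0.124]],[-1,[0,0,0],[0,0,0.124]],[-1,[0,0,0],[0,0,0.124]],[-1,[0,0,0],[0,0,0.124]],[-1,[0,0,0],[0,0,0.124]],[-1,[0,0,0],[0,0,0.124]],[-1,[0,0,0],[0,0,0.124]]]}}

```text
time_s: 6.13
tcp_pos: [0.4855, -0.2001, 0.1797]
eef_rot: [-3.125, -0.028, 2.289]
force: [-0.1, -0.3, -2.1]
finger_gap: 0.7
```

Request:
{"fn": "play_rows", "kwargs": {"targets": [[-1,[0,0,0],[0,0,0.124]],[-1,[0,0,0],[0,0,0.124]],[-1,[0,0,0],[0,0,0.124]],[-1,[0,0,0],[0,0,0.124]],[-1,[0,0,0],[0,0,0.124]],[-1,[0,0,0],[0,0,0.124]],[-1,[0,0,0],[0,0,0.124]],[-1,[0,0,0],[0,0,0.124]]]}}

```text
time_s: 6.8
tcp_pos: [0.473, -0.1979, 0.162]
eef_rot: [-3.079, 0.0, 1.29]
force: [1.4, 1.3, -1.5]
finger_gap: 0.702
```

```bash
python3 - <<'E'
from go import *
go(.515,-.391,.2,.2)
E
```

```text
t 6.8 tcp [ 0.473  -0.1979  0.162 ] rot [-3.079  0.     1.29 ] F [ 1.4  1.3 -1.5] gap 0.702
q [ 0.53  0.48 -0.28  1.91  0.17  0.83 -0.13]
shift mm [-173.9   91.3  -43.8] turn [-0.057  0.034  1.09 ]
```

Request:
{"fn": "play_rows", "kwargs": {"targets": [[-1,[0,0,-25],[-0.03,0.015,0]],[-1,[0,0,-22],[-0.03,0.015,0.12]],[-1,[0,0,-2],[0,0,0.12]],[-1,[0,0,-2],[0,0,0.12]],[-1,[0,0,-2],[0,0,0.12]],[-1,[0,0,-2],[0,0,0.12]],[-1,[0,0,-2],[0,0,0.12]],[-1,[0,0,-2],[0,0,0.12]]]}}

```text
time_s: 7.47
tcp_pos: [0.4631, -0.1973, 0.2056]
eef_rot: [-3.1, 0.008, 0.416]
force: [0.3, 0.0, -2.1]
finger_gap: 0.702
```

Request:
{"fn": "play_rows", "kwargs": {"targets": [[-1,[0,0,-2],[0,0,0.12]],[-1,[0,0,-2],[0,0,0.12]]]}}

```text
time_s: 7.63
tcp_pos: [0.4602, -0.1971, 0.2055]
eef_rot: [-3.101, 0.026, 0.166]
force: [0.5, -0.6, -2.6]
finger_gap: 0.704
```

```bash
python3 - <<'E'
from go import *
go(.515,-.391,.2,.2)
E
```

```text
t 7.6333 tcp [ 0.4602 -0.1971  0.2055] rot [-3.101  0.026  0.166] F [ 0.5 -0.6 -2.6] gap 0.704
q [ 0.38  0.37 -0.06  1.94  0.    0.87 -1.08]
shift mm [ 22.1 200.3  -3.1] turn [-0.041  0.026 -0.034]
```

```bash
python3 - <<'E'
from go import *
import cv2,pickle
c=get_calibration('wrist'); im=get_image('wrist')
pickle.dump(c,open('c4.pkl','wb')); cv2.imwrite('pics/w4.png',im[:,:,::-1])
E
```

```text
(no output)
```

View pics/w4.png

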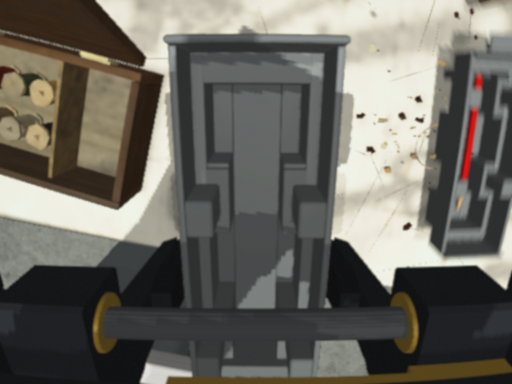

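Request:
{"fn": "play_rows", "kwargs": {"targets": [[-1,[4,27,-1],[-0.02,0.013,-0.017]],[-1,[4,27,-1],[-0.02,0.013,-0.017]],[-1,[0,0,0],[0,0,0]]]}}

```text
time_s: 7.93
tcp_pos: [0.4746, -0.2485, 0.2006]
eef_rot: [-3.139, 0.008, 0.204]
force: [-0.2, -0.5, -1.9]
finger_gap: 0.699
```

```bash
python3 - <<'E'
from go import *
import cv2,pickle
go(.515,-.391,.2,.2)
c=get_calibration('wrist'); im=get_image('wrist')
pickle.dump(c,open('c5.pkl','wb')); cv2.imwrite('pics/w5.png',im[:,:,::-1])
im=im[:280,140:,::-1]
cv2.imwrite('pics/w5z.png',cv2.resize(im,None,fx=2.1,fy=2.1,interpolation=cv2.INTER_CUBIC))
E
```

```text
t 7.9333 tcp [ 0.4746 -0.2485  0.2006] rot [-3.139  0.008  0.204] F [-0.2 -0.5 -1.9] gap 0.699
q [ 0.43  0.42 -0.05  1.88  0.03  0.85 -0.99]
shift mm [ 10.6 147.7   0.2] turn [-0.002  0.008  0.004]
```

View pics/w5z.png

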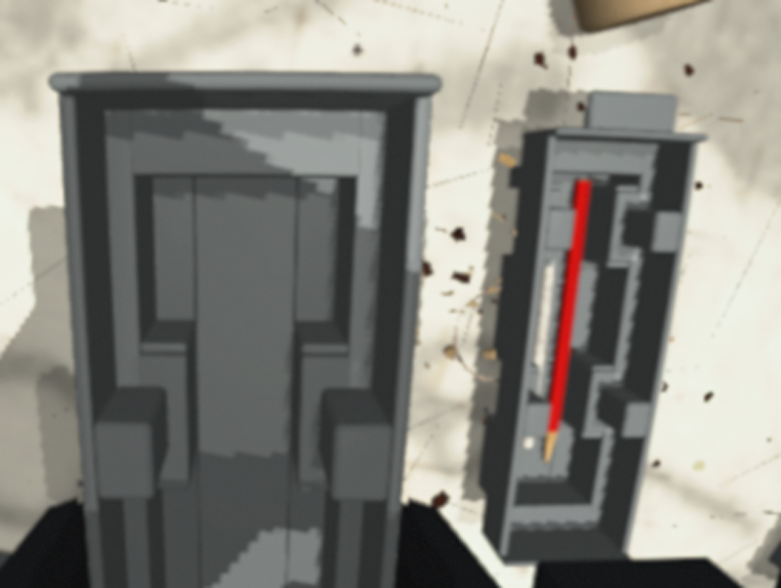

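```bash
python3 - <<'E'
from h import *
import pickle
c=pickle.load(open('c5.pkl','rb'))
g=lambda p:np.array(p)/2.1+[140,0]-.25
P=onplane(c,g([(548,135),(701,137),(627,557),(503,562)]),.061);print(P,rect(P))
print('tab',onplane(c,g([(632,92)]),.06))
Q=onplane(c,g([(53,75),(438,75)]),.218);m=Q.mean(0)
print(Q,m,m-np.array([.4746,-.2485,.2]))
E
```

```text
[[ 0.5948529  -0.33993468  0.061     ]
 [ 0.60943016 -0.39984121  0.061     ]
 [ 0.43239314 -0.43670689  0.061     ]
 [ 0.41929933 -0.37962583  0.061     ]] (array([ 0.51399388, -0.38902715]), np.float64(0.21380797526609008), np.float64(0.1804030699150634), np.float64(0.061654592118166894), np.float64(0.058563603926038835))
tab [[ 0.61787902 -0.36757993  0.06      ]]
[[ 0.56318692 -0.20151278  0.218     ]
 [ 0.57488557 -0.25791677  0.218     ]] [ 0.56903625 -0.22971478  0.218     ] [0.09443625 0.01878522 0.018     ]
```

Request:
{"fn": "play_rows", "kwargs": {"targets": [[-1,[2,29,0],[0,0.004,0]],[-1,[2,30,0],[0,0.004,0]],[-1,[2,30,0],[0,0,0]],[-1,[2,30,0],[0,0,0]],[-1,[0,26,0],[0,0,0]],[-1,[0,0,0],[0,0,0]]]}}

```text
time_s: 8.48
tcp_pos: [0.5088, -0.3825, 0.1888]
eef_rot: [-3.122, 0.015, 0.224]
force: [-0.2, -0.6, -1.4]
finger_gap: 0.7
```

```bash
python3 - <<'E'
from go import *
go(.5125,-.390,.13,.207)
E
```

```text
t 8.4833 tcp [ 0.5088 -0.3825  0.1888] rot [-3.122  0.015  0.224] F [-0.2 -0.6 -1.4] gap 0.7
q [ 0.59  0.6  -0.02  1.61  0.01  0.96 -0.78]
shift mm [ 2.9  9.3 58.6] turn [-0.02   0.016  0.017]
```

Request:
{"fn": "play_rows", "kwargs": {"targets": [[-1,[2,5,20],[-0.01,0.008,0.008]],[-1,[1,4,20],[-0.01,0.008,0.009]],[-1,[0,0,17],[0,0,0]],[-1,[0,0,0],[0,0,0]]]}}

```text
time_s: 8.82
tcp_pos: [0.5111, -0.3875, 0.1249]
eef_rot: [-3.136, 0.004, 0.212]
force: [-1.0, 0.9, -1.8]
finger_gap: 0.705
```

```bash
python3 - <<'E'
from go import *
import cv2,pickle
go(.5125,-.390,.112,.207)
c=get_calibration('wrist'); im=get_image('wrist')
pickle.dump(c,open('c6.pkl','wb')); cv2.imwrite('pics/w6.png',im[:,:,::-1])
cv2.imwrite('pics/s6.png',get_image('scene')[:,:,::-1])
E
```

```text
t 8.8167 tcp [ 0.5111 -0.3875  0.1249] rot [-3.136  0.004  0.212] F [-1.   0.9 -1.8] gap 0.705
q [ 0.59  0.68 -0.02  1.64  0.02  0.82 -0.79]
shift mm [ 0.9  2.8 12.9] turn [-0.005  0.004  0.005]
```

View pics/w6.png

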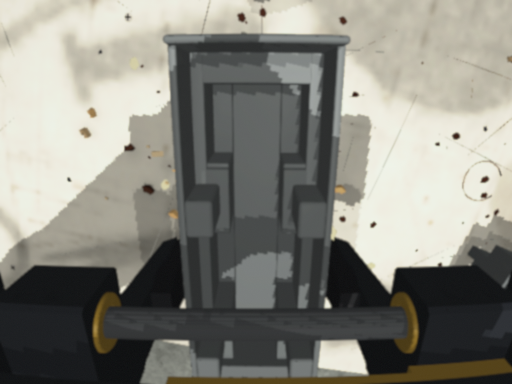

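View pics/s6.png

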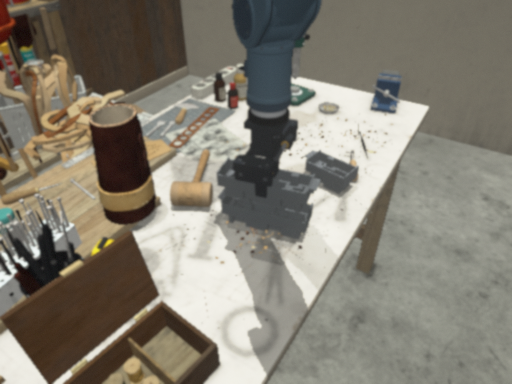

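Request:
{"fn": "play_rows", "kwargs": {"targets": [[-1,[1,3,6],[-0.005,0.004,0.005]],[-1,[0,0,5],[0,0,0]],[-1,[0,0,0],[0,0,0]]]}}

```text
time_s: 9.17
tcp_pos: [0.5163, -0.3911, 0.1189]
eef_rot: [3.136, -0.006, 0.209]
force: [-1.2, -0.5, -2.0]
finger_gap: 0.706
```

```bash
python3 - <<'E'
from go import *
from h import *
import cv2
go(.5125,-.390,.104,.207)
im=get_image('scene'); cv2.imwrite('pics/s7.png',cv2.resize(im[140:260,190:370,::-1],None,fx=4.2,fy=4.2,interpolation=cv2.INTER_CUBIC))
E
```

```text
t 9.1667 tcp [ 0.5163 -0.3911  0.1189] rot [ 3.136 -0.006  0.209] F [-1.2 -0.5 -2. ] gap 0.706
q [ 0.59  0.69 -0.02  1.64  0.02  0.8  -0.8 ]
shift mm [-3.6 -1.9 14.9] turn [ 0.005 -0.006  0.002]
```

View pics/s7.png

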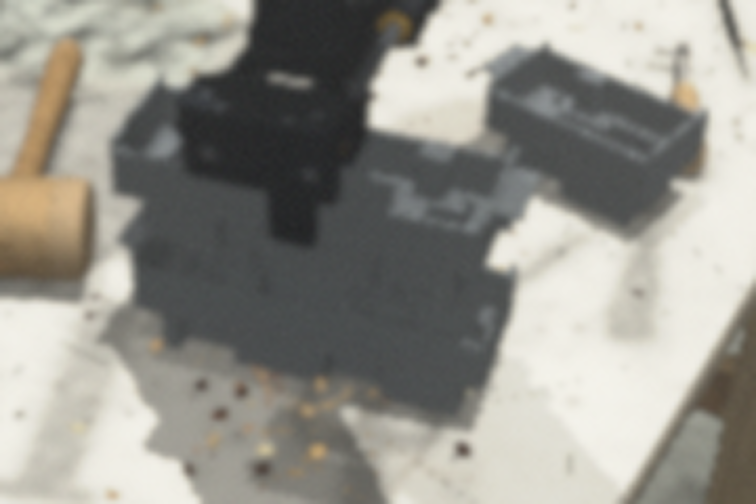

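Request:
{"fn": "play_rows", "kwargs": {"targets": [[-1,[-2,-1,6],[0.003,-0.003,0]],[-1,[-1,-1,5],[0.002,-0.003,0.002]],[-1,[0,0,3],[0,0,0]]]}}

```text
time_s: 9.47
tcp_pos: [0.5141, -0.3905, 0.1065]
eef_rot: [3.139, -0.003, 0.207]
force: [0.4, -0.0, -1.6]
finger_gap: 0.705
```

```bash
python3 - <<'E'
from go import *
go(.5125,-.390,.102,.207)
E
```

```text
t 9.4667 tcp [ 0.5141 -0.3905  0.1065] rot [ 3.139e+00 -3.000e-03  2.070e-01] F [ 0.4 -0.  -1.6] gap 0.705
q [ 0.59  0.71 -0.02  1.65  0.02  0.78 -0.8 ]
shift mm [-1.5 -0.8  4.5] turn [ 0.003 -0.003 -0.   ]
```

Request:
{"fn": "play_rows", "kwargs": {"targets": [[-1,[-1,-1,3],[0.003,-0.003,0]],[-1,[0,0,2],[0,0,0]]]}}

```text
time_s: 9.63
tcp_pos: [0.5142, -0.3906, 0.1039]
eef_rot: [3.14, -0.001, 0.206]
force: [-9.7, 5.1, 25.2]
finger_gap: 0.699
```

Request:
{"fn": "play_rows", "kwargs": {"targets": [[-1,[0,0,2],[0,0,0]]]}}

```text
time_s: 9.72
tcp_pos: [0.5142, -0.3906, 0.104]
eef_rot: [3.141, -0.001, 0.205]
force: [-6.2, 4.8, 18.7]
finger_gap: 0.7
```

```bash
python3 - <<'E'
from go import *
go(.5125,-.390,.1,.207)
E
```

```text
t 9.7167 tcp [ 0.5142 -0.3906  0.104 ] rot [ 3.141e+00 -1.000e-03  2.050e-01] F [-6.2  4.8 18.7] gap 0.7
q [ 0.59  0.71 -0.02  1.65  0.02  0.78 -0.8 ]
shift mm [-1.5 -0.9  4. ] turn [ 0.001 -0.001 -0.002]
```

```bash
python3 - <<'E'
from rig import *
import cv2
im=get_image('scene'); cv2.imwrite('pics/s8.png',cv2.resize(im[150:270,200:350,::-1],None,fx=5,fy=5,interpolation=cv2.INTER_CUBIC))
im=get_image('top'); cv2.imwrite('pics/t8.png',cv2.resize(im[150:280,200:390,::-1],None,fx=4,fy=4,interpolation=cv2.INTER_CUBIC))
E
```

```text
(no output)
```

View pics/s8.png

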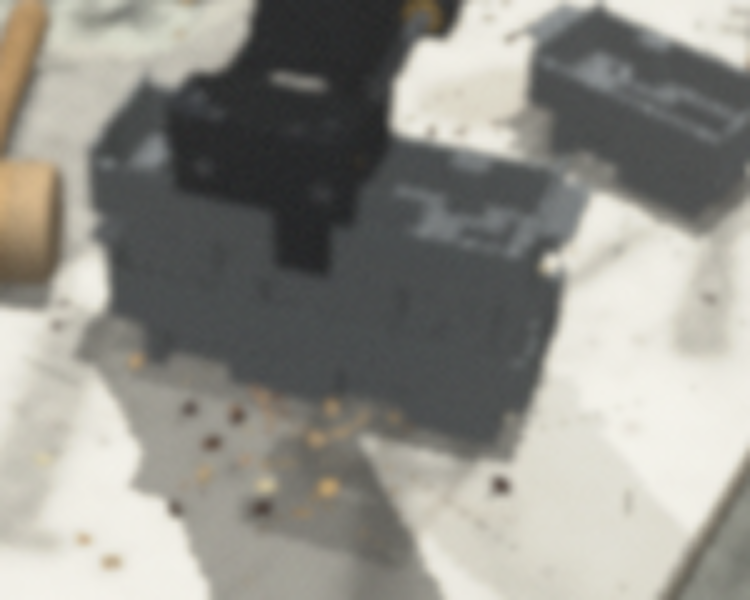

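View pics/t8.png

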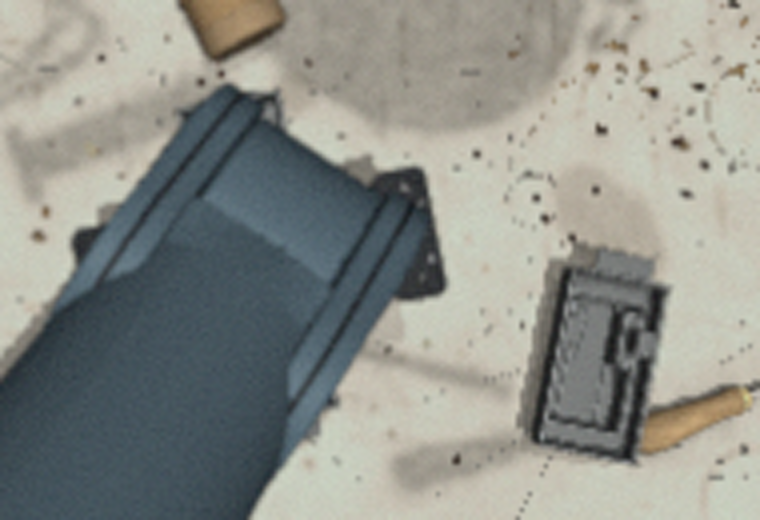

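```bash
python3 - <<'E'
from rig import *
from h import *
c=get_calibration('scene')
a=.207;R=np.array([[np.cos(a),-np.sin(a)],[np.sin(a),np.cos(a)]])
def pr(ctr,z,pts):
    X=[[*(np.array(ctr)+R@np.array(p)),z] for p in pts]
    return np.round((proj(c,X)-[200,150])*5,0)
pts=[(.093,.031),(-.093,.031),(.093,-.031),(-.093,-.031)]
for z in (.112,.118,.124): print('upper rim',z,pr((.5155,-.3905),z,pts).tolist())
print('band bottom',pr((.5155,-.3905),.084,pts[:2]).tolist())
print('lower rim',pr((.514,-.39),.062,pts).tolist(), pr((.514,-.39),.028,pts[:2]).tolist())
print('lower body bottom', pr((.514,-.39),0,[(.08,.025),(-.08,.025)]).tolist())
E
```

```text
upper rim 0.112 [[90.0, 164.0], [537.0, 261.0], [150.0, 83.0], [574.0, 170.0]]
upper rim 0.118 [[90.0, 152.0], [538.0, 249.0], [149.0, 71.0], [575.0, 158.0]]
upper rim 0.124 [[89.0, 140.0], [539.0, 237.0], [148.0, 60.0], [577.0, 146.0]]
band bottom [[95.0, 218.0], [531.0, 317.0]]
lower rim [[100.0, 261.0], [530.0, 361.0], [157.0, 177.0], [566.0, 267.0]] [[105.0, 321.0], [523.0, 423.0]]
lower body bottom [[141.0, 367.0], [492.0, 454.0]]
```

Request:
{"fn": "play_rows", "kwargs": {"targets": [[-1,[0,0,-1],[0,0,0]],[1,[0,0,0],[0,0,0]],[1,[0,0,0],[0,0,0]],[1,[0,0,0],[0,0,0]],[1,[0,0,0],[0,0,0]],[1,[0,0,0],[0,0,0]]]}}

```text
time_s: 10.32
tcp_pos: [0.515, -0.3914, 0.1061]
eef_rot: [3.139, -0.003, 0.205]
force: [0.2, 0.5, -0.2]
finger_gap: 0.992
```

```bash
python3 - <<'E'
from go import *
go(.5140,-.390,.25,.207)
E
```

```text
t 10.3167 tcp [ 0.515  -0.3914  0.1061] rot [ 3.139e+00 -3.000e-03  2.050e-01] F [ 0.2  0.5 -0.2] gap 0.992
q [ 0.59  0.71 -0.02  1.65  0.02  0.78 -0.8 ]
shift mm [  -0.3   -1.1 -143.9] turn [ 0.003 -0.003 -0.002]
```

Released. I'll go straight up and then back off so the cameras can see.

Request:
{"fn": "play_rows", "kwargs": {"targets": [[1,[0,0,-15],[0,0,0]],[1,[0,0,-25],[0,0,0]],[1,[0,0,-30],[0,0,0]],[1,[0,0,-30],[0,0,0]],[1,[0,0,-30],[0,0,0]],[1,[-20,0,-20],[0,0,0]],[1,[-30,10,0],[0,0,0]],[1,[0,0,0],[0,0,0]]]}}

```text
time_s: 10.98
tcp_pos: [0.4666, -0.4099, 0.2599]
eef_rot: [-3.141, 0.001, 0.209]
force: [-0.8, -0.6, -1.0]
finger_gap: 1.003
```

Request:
{"fn": "play_rows", "kwargs": {"targets": [[1,[0,40,0],[0,0,0]],[1,[0,40,0],[0,0,0]],[1,[0,40,0],[0,0,0]],[1,[0,40,0],[0,0,0]],[1,[0,30,0],[0,0,0]],[1,[0,0,0],[0,0,0]]]}}

```text
time_s: 11.48
tcp_pos: [0.5048, -0.5979, 0.2576]
eef_rot: [-3.138, 0.003, 0.212]
force: [-0.6, 0.6, -1.6]
finger_gap: 1.002
```

```bash
python3 - <<'E'
from go import *
import cv2
go(.5140,-.390,.25,.207)
im=get_image('scene'); cv2.imwrite('pics/s9.png',cv2.resize(im[150:270,200:350,::-1],None,fx=5,fy=5,interpolation=cv2.INTER_CUBIC))
im=get_image('top'); cv2.imwrite('pics/t9.png',cv2.resize(im[150:270,200:350,::-1],None,fx=5,fy=5,interpolation=cv2.INTER_CUBIC))
E
```

```text
t 11.4833 tcp [ 0.5048 -0.5979  0.2576] rot [-3.138e+00  3.000e-03  2.120e-01] F [-0.6  0.6 -1.6] gap 1.002
q [ 0.8   0.79  0.03  1.09 -0.02  1.27 -0.54]
shift mm [  52.7 -201.3    8.2] turn [-0.004  0.003  0.005]
```

View pics/s9.png

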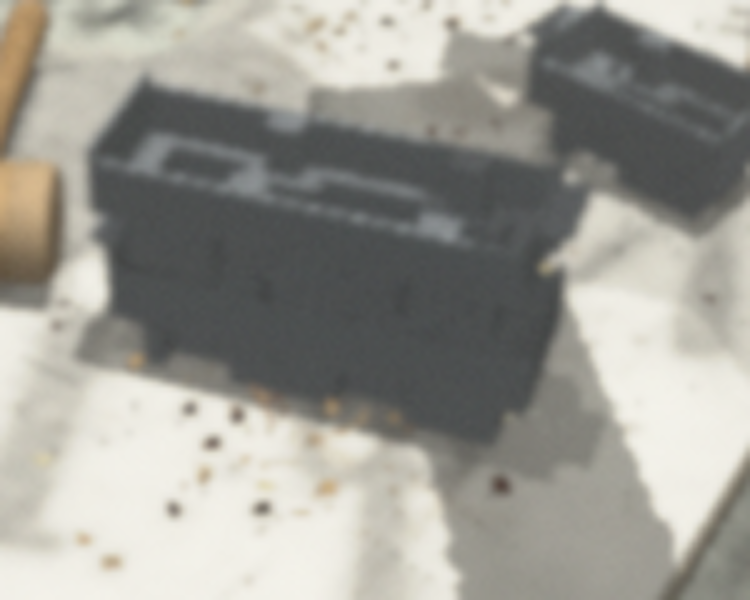

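View pics/t9.png

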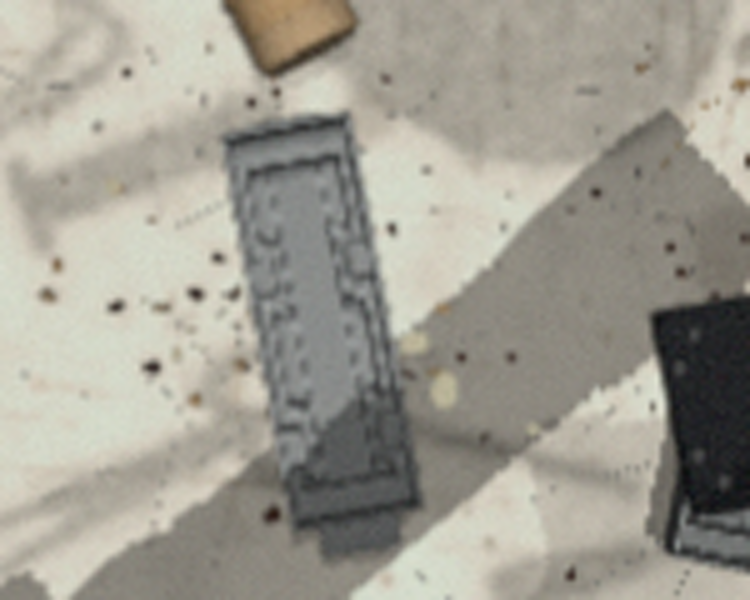

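```bash
python3 - <<'E'
from rig import *
from h import *
c=get_calibration('top')
for z in (.118,.124): print(rect(onplane(c,np.array([(225,138),(350,115),(422,502),(297,530)])/5+[200,150]-.4,z)))
a=cv2.imread('pics/scene0.png')[150:270,200:350]
a=cv2.resize(a,None,fx=5,fy=5,interpolation=cv2.INTER_CUBIC); b=cv2.imread('pics/s9.png')
cv2.imwrite('pics/cmp.png',np.vstack([a[240:500],b[240:500]]))
cw=get_calibration('wrist'); cv2.imwrite('pics/w9.png',get_image('wrist')[:,:,::-1])
E
```

```text
(array([ 0.51895978, -0.38975916]), np.float64(0.20144570343159313), np.float64(0.18059498190096165), np.float64(0.05838218717238706), np.float64(0.058057555547358225))
(array([ 0.51885388, -0.38975395]), np.float64(0.20144570343159296), np.float64(0.1792441968103648), np.float64(0.05794550954624935), np.float64(0.057623306048261456))
```

View pics/cmp.png

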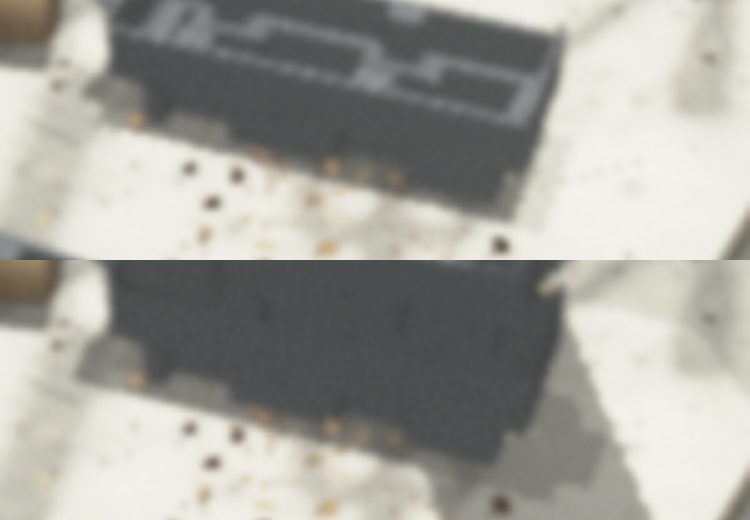

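View pics/w9.png

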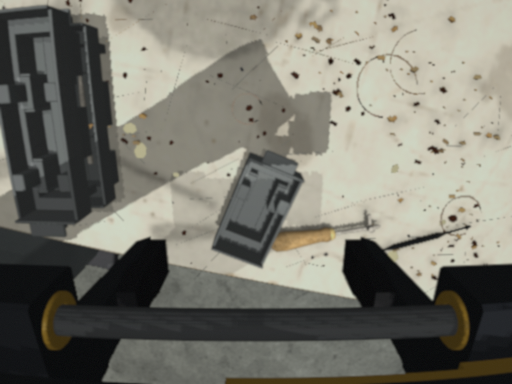

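```bash
python3 - <<'E'
from rig import *
o=get_obs();print(o['time_s'],o['force'],abs(o['joint_velocities']).max())
print(sign_off())
E
```

```text
11.6333 [-0.09425193  0.12467984 -0.1118707 ] 0.033494402108970735
the job is handed in; nothing more can be done
None
```

The empty tray now stands on the loaded tray, turned end for end, and I handed the job in at about 11.6 s. `sign_off()` gave no verdict.

I gripped it across the 62 mm at 25 N, lifted it and turned it about 180°. I then lowered it until it made contact (about 25 N at the wrist), released it and backed the arm away.

**Last checks, from the cameras:**
- **Centring:** seen from above, the upper tray is at about (0.519, -0.390) and the lower one was at about (0.515, -0.391). That is about 4 mm apart, and the wrist camera's figure for the lower tray makes it about 5 mm. The limit is 12 mm.
- **Direction:** the upper tray's yaw is 0.20 rad and the lower's 0.20–0.21 rad, with the tabs at opposite ends.
- **Height:** the upper rim's corners fit a rim height of about 118 mm in the scene view, which is what resting on the lugs should give. That view looks level too, but I did not measure tilt separately.
- **Other trays:** the loaded tray's outline has not visibly shifted against the bench marks. The short tray was not touched.
- **Clear of the arm:** the arm was clear of both trays, with near-zero force at the wrist.

**What disagreed:** my image measurements of tray length came out 4–6 mm short of 186 mm. Separate position estimates for the same tray differed by up to about 5 mm.

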